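# Lock the filter cover into its bayonet housing and purge

### The job

Fit the blue filter cover into the grey filter housing and twist it clockwise under the bayonet lugs until it is cammed tight against the stop (the lever handle gives the leverage). Then, and only once the cover is locked and let go, press the yellow purge paddle fully down to its stop for a moment and let it spring back. Do not push the other loose things about.

Things in the scene. Friction and masses are not known exactly. Their poses are not given: they have to be found in the camera images.
- filter_cover: Loose filter cover, 0.35 kg, standing on its spigot. Origin: centre of the spigot's flat underside; z up, x along the lever handle. Steel spigot 60 mm across, z 0 to 40 mm. Three lug pins, 8 mm thick, centred at z = 10 mm, reach out to radius 42 mm at 0 (below the handle), 120 and 240 degrees. Blue flange 108 mm across, z 40 to 50 mm.
- cover_handle (a point): Point in the black lever handle, on its centre line, 120 mm from the cover's axis, 46 mm above the spigot's underside; axes as the cover's. The handle is 20 mm wide (y), 18 mm high and runs from x = 67 to 145 mm of the cover; a thinner steel neck joins it to the flange.
- cover_knob (a point): Point on the cover's axis inside its black ribbed grip block, 70 mm above the spigot's underside; axes as the cover's. The block is 40 mm along x, 26 mm along y, z 50 to 85 mm.
- filter_housing: Fixed grey filter housing on an aluminium base plate 150 x 260 x 8 mm (y -70 to +190 mm). Origin: on the axis of the round collar, at the bench surface; z up, x away from the robot at yaw 0. Collar 104 mm outside, bore 88 mm, rim at z = 84 mm. A steel lug ring sits in the bore: three lugs (inner radius 33 mm) and three slots 120 degrees apart.
- lug_top (a point): Point on the collar's axis at the lug tops' height, z = 70.5 mm; axes as the housing's. Slots fit the pins with 5 degrees to spare either way. The ring's angle is not listed: the pins meet the slots when the handle (cover's x) points 225 +/- 15 degrees anticlockwise from the housing's x; look or feel for it. Off the slots the cover stands on the lugs, its underside at z = 64.5 mm.
- seat (a point): Point on the collar's axis at z = 50 mm, the seat's top: over the slots the cover falls here by its weight. Clockwise (from above) the pins then run below the lugs: about 10 degrees free, then ramps pull the cover about 2 mm down, tight from 45 degrees, firm stop at about 62. It takes 3 to 10 N at the handle; the other way is blocked. Turned home, it stays.
- seat_plate (a joint): Travel in m of the black sprung seat plate in the bottom of the bore (60 mm across): 0 = up (top at z = 50 mm), about 0.002 when the cover is locked; limit 0.006. 8 N to start it, 4 N more for each mm.
- purge_paddle (a joint): Angle in rad of the yellow purge paddle: 0 = up, 0.26 = down on its stop; springs back. Hinged about its rear edge (parallel to the housing's y axis, at x = 56, y = 145, z = 34 mm in the housing's frame); the front rises toward the robot. About 7 N at the pad brings it to the stop.
- paddle_pad (a point): Centre of the upper face of the black rubber pad (30 x 38 mm) near the paddle's front edge, the place to press; 73 mm from the hinge. It goes down about 19 mm to the stop.
- flow_meter: Loose grey handheld flow meter, 121 x 67 x 30 mm, lying on the bench; origin under its centre. Leave alone.
- screwdriver: Loose red screwdriver, 194 mm long, lying on the bench; origin under its centre. Leave alone.
- red_vial: Loose standing vial with red cap, 23 mm across, 52 mm high; origin under its centre. Leave alone.
- blue_vial: Loose standing vial with blue cap, 23 mm across, 52 mm high; origin under its centre. Leave alone.
- spare_gauge: Loose round gauge with a brass stem, 75 x 58 x 30 mm, lying on the bench; origin under its centre. Leave alone.
- marker: Loose white marker pen, 135 mm long, lying on the bench; origin under its centre. Leave alone.

How it is judged:
On the way, in this order (a step that is already met when the one before it is completed fails the run):
1. the cover is twisted under the lugs and cammed tight (seat pressed down over 1.6 mm), and let go (value of joint seat_plate above 0.0016 m and horizontal distance between filter_cover and filter_housing below 0.006 m and angle between filter_cover's own z axis and vertical below 0.06 rad and contact force between the fingers and filter_cover below 0.3 N), for 0.2 s.
2. the purge paddle is pressed down to its stop (over 0.23 rad) (value of joint purge_paddle above 0.23 rad), for 0.2 s.
At the end, for the whole second after the job is handed in: The cover is locked in the housing: its lugs hold the seat plate down by more than 1.6 mm with nothing touching it, its axis is within 6 mm of the housing's and upright within 0.06 rad, at rest; the purge paddle has sprung back up (under 0.04 rad) (value of joint seat_plate above 0.0016 m and horizontal distance between filter_cover and filter_housing below 0.006 m and angle between filter_cover's own z axis and vertical below 0.06 rad and value of joint purge_paddle below 0.04 rad and linear speed of filter_cover below 0.02 m/s).
It fails at once if the purge paddle is worked while the cover is not locked (value of joint purge_paddle above 0.1 rad and value of joint seat_plate below 0.0012 m).
It fails at once if one of the loose bystanders is pushed more than 30 mm from its place (distance of any of flow_meter, screwdriver, red_vial, blue_vial, spare_gauge, marker from where it was at the start of the episode above 0.03 m).
It also fails if it takes over 72 s, if anything falls off the work surface, if the arm or the gripper's body presses on something with over 40 N, if the wrist force passes 120 N, or if a joint passes its speed limit or range.

### The arm

A 6-joint arm with a two-finger parallel gripper is mounted at the origin on a cart in front of the work surface, level with it; the furniture and walls round the work are solid. World frame = base frame: x ahead of the robot, y to its left, z up, the work surface at z = 0. Lengths are in m, angles in rad, forces in N, time in s.
With the tool pointing down it reaches from about 0.35 to 0.875 m from the base axis. Payload 4.2 kg.
Tool frame: the origin (TCP) lies on the centre line of the jaws, within the pads' length; the fingertips stand 8 mm ahead of it and the grasp point (between the pads) lies 11 mm behind it; z points along the fingers, y is the direction in which the jaws open and shut (so a half turn about z gives the same grasp; the last joint's range is limited). The gripper opens to 85 mm and grips with 20 to 120 N. Pads are 22 mm wide; open, the fingers measure 114 mm over their backs; the gripper's body (76 mm by 85 mm) begins 54 mm behind the grasp point. The pads swing forward as they close: fully open they stand 13 mm farther back than shut.
Start: joints at [1.522, 0.385, 0.008, 0, -1.194, -0.259], TCP at [0.189, 0.596, 0.239] pointing down, gripper open.
Joint ranges: [-3.14, 3.14], [-1.21, 2.06], [-1.07, 1.41], [-3.16, 2.05], [-2.99, -0.16], [-3.1, 3.1]. Speed limits (rad/s): [2.79, 2.79, 3.14, 3.14, 3.14, 3.14].

### API

Orientations are given as a unit quaternion [x, y, z, w].
In Python, from rig import observe, capture, job_done gives the robot as it stands. The module is installed in compiled form; this text tells all that it offers.
- The arm moves only by the tool arm_command, never from a script. Its argument "plan" is a list of rows, each an object of numbers: "dx", "dy", "dz": the shift along the tool's x, y, z in m; "yaw": the turn about the tool's z in rad; "jaw": the closure, from 0 (fully open) to 1 (shut). In form: [{"dx": .., "dy": .., "dz": .., "yaw": .., "jaw": ..}, ...]. A call has 1 to 10 rows; each row is the pose to reach, as a shift and turn from the pose commanded when the call began, along the tool's axes at that moment; what a row does not reach only later rows make up. A row lasts 1/8 s, in which the tool goes at most 62.5 mm and 10.7 degrees, less where a joint would pass 70% of its speed; a pose out of reach is approached as far as the arm can. A call with a gripper value outside its range is refused whole. The fingers move at their own pace and stop on an object; "squeeze" is the grip in N (left out, the last holds). Time passes only in rows, so rows that repeat a pose let the fingers close. It gives the time, the measured TCP pose, the force and the opening at its end, in the units of the state.
- observe(): the state, without advancing time (a new reading comes with each control period).
- capture(name): name is "side" or "top"; returns a dict with "color" (400x640x3 uint8, red, green, blue), "mtx" (3x3 intrinsics, pixels), "distortion" ([k1, k2, p1, p2, k3] as OpenCV has them; the pictures are not rectified), "eye" and "rotation" of the camera in the world. Camera axes: x right, y down, z forward; pixel columns grow to the right and rows downward; lengths in m; the calibration is good to about 2 mm. A picture is of the moment at which its call begins. There is no depth.
- job_done(): hands the job in, once; it reports no verdict.
The state is a dict: "clock": time; "joint_positions": joint angles; "joint_vel": joint speeds; "effort": joint torques, N m; "eef_pos": TCP position; "tcp_rot": TCP orientation; "contact_force": force on the tool from outside, world axes, zero at the start; "torque": the same for the moment, N m; "width": finger opening in m.
Only numpy, scipy, OpenCV 4.12 (cv2) and the standard library are available. Lean on these libraries where they do the work, as an engineer would, in place of code of your own. Each camera call takes 0.05 s, during which the arm holds its last target.

## Working session

There is one attempt and no reset: what is moved stays moved. The work goes in short steps, Python scripts to look and compute and a tool call to move; the robot and the scene stay as the last step left them, time stands still between calls to the robot, and variables do not carry over. Pictures are saved under pics/ and viewed, and the job is handed in when it is done.

Besides the shell and the picture viewer there is one more tool, called after "Emit:" as name(argument=value, ...) on one line, values as JSON. arm_command: Moves the arm, as the interface text tells. Its arguments: {"type":"object","properties":{"plan":{"type":"array","items":{"type":"object","properties":{"dx":{"type":"number"},"dy":{"type":"number"},"dz":{"type":"number"},"yaw":{"type":"number"},"jaw":{"type":"number"}}}},"squeeze":{"type":"number"}},"required":["plan"]}

```bash
mkdir -p pics; cat > h.py <<'E'
import numpy as np,cv2
from rig import observe,capture,job_done
def snap(n,f):
    c=capture(n); cv2.imwrite('pics/'+f,c['color'][:,:,::-1]); 
    np.savez('pics/'+f[:-4]+'.npz',**{k:np.array(v) for k,v in c.items()}); return c
def ray(c,uv):
    p=cv2.undistortPoints(np.array(uv,float).reshape(-1,1,2),np.array(c['mtx']),np.array(c['distortion'])).reshape(-1,2)
    d=np.c_[p,np.ones(len(p))]@Rm(c).T
    return np.array(c['eye']),d
def Rm(c):
    return np.array(c['rotation'])
def onz(c,uv,z):
    e,d=ray(c,uv); return e+d*((z-e[2])/d[:,2])[:,None]
def proj(c,P):
    R=Rm(c); r=cv2.Rodrigues(R.T)[0]; t=-R.T@np.array(c['eye'])
    return cv2.projectPoints(np.array(P,float).reshape(-1,3),r,t,np.array(c['mtx']),np.array(c['distortion']))[0].reshape(-1,2)
def load(f): return dict(np.load('pics/'+f+'.npz'))
E
python3 - <<'E'
from h import *
for n in('top','side'):
    c=snap(n,n+'0.png'); print(n,c['eye'],c['rotation'],c['mtx'],c['distortion'])
print(observe())
E
```

```text
top [ 0.30247708 -0.0111261   1.12690696] [-0.68876505  0.71662291 -0.07854684  0.07671181] [[372.68010955   0.         315.90481342]
 [  0.         372.68010955 199.66898087]
 [  0.           0.           1.        ]] [-0.05806262  0.          0.          0.          0.        ]
side [ 0.19705702 -0.87546703  0.89119171] [ 0.89593798 -0.16428035  0.08062756 -0.4047299 ] [[461.47037838   0.         322.3231208 ]
 [  0.         461.47037838 198.60760924]
 [  0.           0.           1.        ]] [-0.11526418  0.          0.          0.          0.        ]
{'clock': 0.1, 'joint_positions': array([ 1.52160979e+00,  3.85485847e-01,  6.75718858e-03, -4.44325622e-04,
       -1.19398161e+00, -2.58612850e-01]), 'joint_vel': array([ 0.00120668, -0.00211978,  0.00245916,  0.00214673,  0.00131046,
       -0.00046741]), 'effort': array([-6.88872660e-04, -3.93322921e+01,  1.88929063e+01,  4.19795260e+00,
       -2.60920482e-03,  8.98526693e-07]), 'eef_pos': array([0.1891709 , 0.5951552 , 0.23832375]), 'tcp_rot': array([ 9.88167759e-01, -1.53373795e-01, -1.05342583e-04,  9.73310658e-04]), 'contact_force': array([ 1.09003225, -0.70839339, -0.03338736]), 'torque': array([-0.01999892, -0.0342584 , -0.07671669]), 'width': 0.08525884102667709}
```

Rotation is a quaternion.

```bash
python3 - <<'E'
s=open('h.py').read()
s=s.replace("return np.array(c['rotation'])","from scipy.spatial.transform import Rotation as Ro; return Ro.from_quat(c['rotation']).as_matrix()")
open('h.py','w').write(s)
E
python3 -c "
from h import *
for n in('top0','side0'): c=load(n); print(Rm(c)); print(onz(c,[[320,200]],0))"
```

```text
[[-0.039436   -0.97511869  0.21814753]
 [-0.99922057  0.03886619 -0.0069041 ]
 [-0.00174624 -0.21824977 -0.97589138]]
[[ 0.55282693 -0.03173332  0.        ]]
[[ 0.93302233 -0.22910524  0.27745292]
 [-0.35963478 -0.61841135  0.69873474]
 [ 0.01149625 -0.75171683 -0.65938581]]
[[0.56347293 0.06551231 0.        ]]
```

View pics/top0.png

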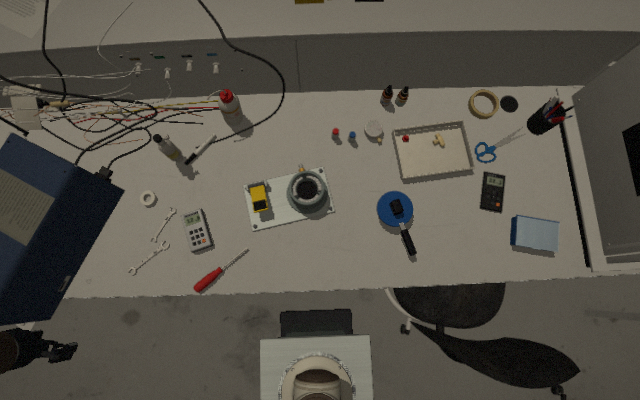

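View pics/side0.png

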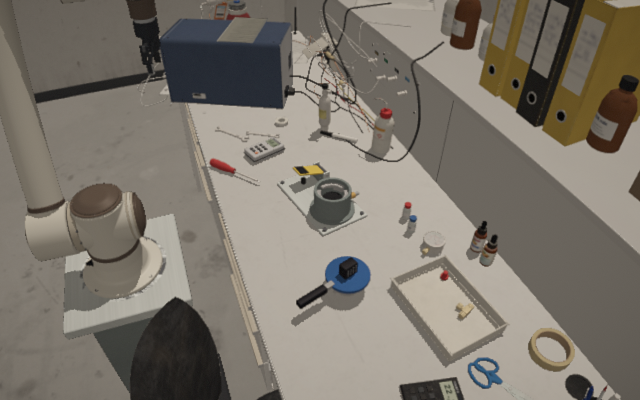

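```bash
python3 - <<'E'
from h import *
t=cv2.imread('pics/top0.png');s=cv2.imread('pics/side0.png')
cv2.imwrite('pics/t_h.png',cv2.resize(t[155:235,235:345],None,fx=7,fy=7,interpolation=cv2.INTER_CUBIC))
cv2.imwrite('pics/s_h.png',cv2.resize(s[150:240,270:380],None,fx=6.5,fy=6.5,interpolation=cv2.INTER_CUBIC))
cv2.imwrite('pics/t_c.png',cv2.resize(t[180:265,365:435],None,fx=7,fy=7,interpolation=cv2.INTER_CUBIC))
cv2.imwrite('pics/s_c.png',cv2.resize(s[245:320,285:385],None,fx=7,fy=7,interpolation=cv2.INTER_CUBIC))
E
```

```text
(no output)
```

View pics/t_h.png

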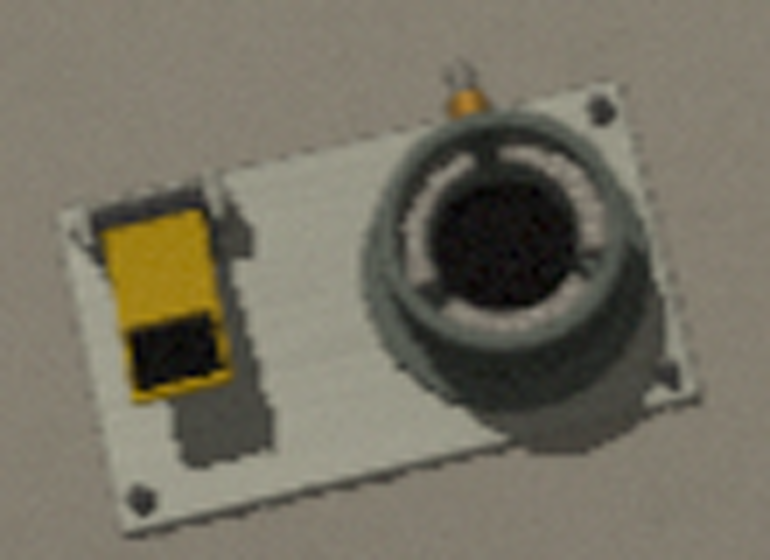

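View pics/s_h.png

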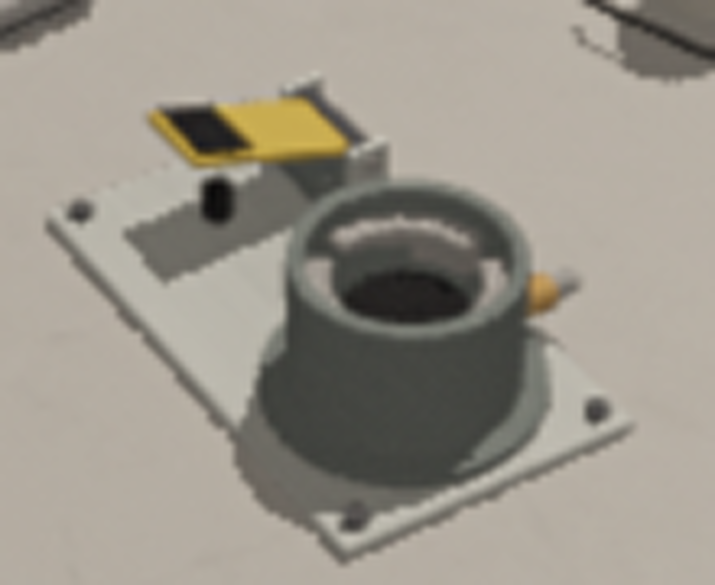

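View pics/t_c.png

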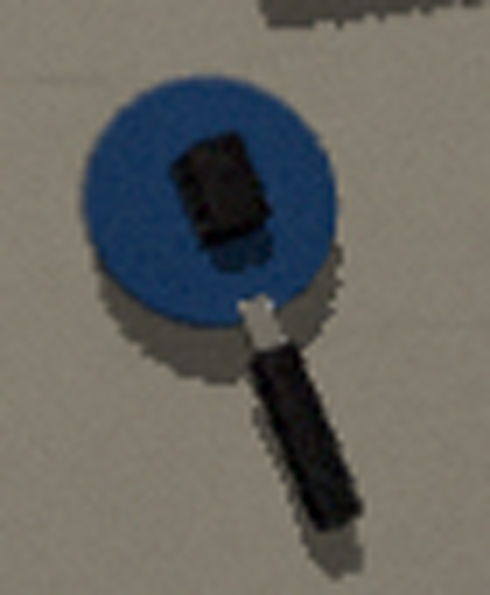

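View pics/s_c.png

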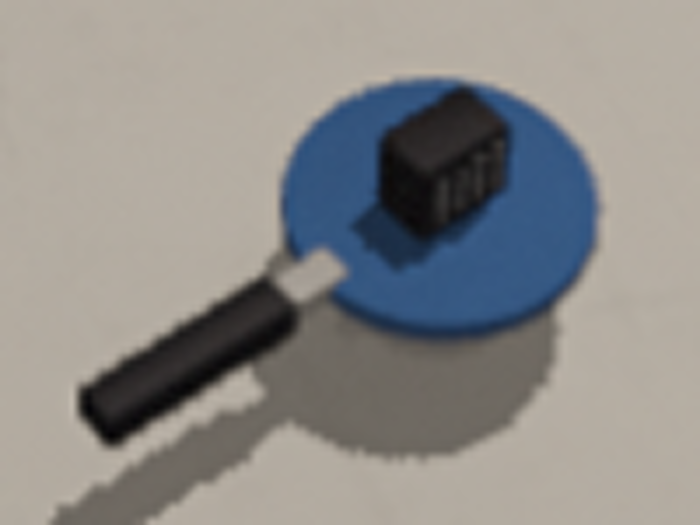

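```bash
python3 - <<'E'
from h import *
t=load('top0');s=load('side0')
def T(p,o,f): return (np.array(p,float)+.5)/f-.5+np.array(o)
def circ(P):
    A=np.c_[2*P[:,:2],np.ones(len(P))];b=(P[:,:2]**2).sum(1);x=np.linalg.lstsq(A,b,rcond=None)[0];return x[:2],np.sqrt(x[2]+x[:2]@x[:2])
# cover flange
from numpy import *
for n,c,box in(('top',t,(180,265,365,435)),('side',s,(245,320,285,385))):
    im=c['color'].astype(int);m=((im[:,:,2]-im[:,:,0])>35).astype('uint8')
    mm=zeros_like(m);mm[box[0]:box[1],box[2]:box[3]]=m[box[0]:box[1],box[2]:box[3]]
    k=max(cv2.findContours(mm,cv2.RETR_EXTERNAL,cv2.CHAIN_APPROX_NONE)[0],key=cv2.contourArea)
    h=cv2.convexHull(k).reshape(-1,2)
    P=onz(c,h,.045);print(n,'flange',circ(P), len(h), cv2.contourArea(k))
    # dark handle
    v=(im.max(2)<55).astype('uint8');
# corners of plate
pc=onz(t,T([(62,212),(615,84),(700,400),(128,532)],(235,155),7),.008)
print('plate top',pc[:,:2]);print('edges',[linalg.norm(pc[i,:2]-pc[(i+1)%4,:2]) for i in range(4)])
y=(pc[0]+pc[3]-pc[1]-pc[2]);print('yaw from long',degrees(arctan2(-y[0],y[1])))
ctr=pc.mean(0)[:2];yd=y[:2]/linalg.norm(y[:2]);print('axis from plate',ctr-yd*.06)
pb=onz(t,T([(403,235),(607,235),(498,140),(422,290),(425,180),(590,180)],(235,155),7),.084);print('bore top',circ(pb))
sl=onz(t,T([(487,150),(433,293),(590,262)],(235,155),7),.0705);
# side
pr=onz(s,T([(290,265),(528,265),(410,180),(340,205),(480,200),(410,338)],(270,150),6.5),.084);print('rim side',circ(pr))
pc2=onz(s,T([(48,222),(630,425),(343,556)],(270,150),6.5),.008);print('plate side',pc2[:,:2])
print('slots',sl[:,:2])
for C in(circ(pb)[0],ctr-yd*.06):
  d=sl[:,:2]-C;print(C,degrees(arctan2(d[:,1],d[:,0])),linalg.norm(d,axis=1))
# handle: end centre top z=.055
he=onz(t,T([(338,525),(275,352)],(365,180),7),.055);print('handle',he[:,:2],degrees(arctan2(*(he[0]-he[1])[[1,0]])))
hs=onz(s,T([(98,395),(268,290)],(285,245),7),.055);print('handle side',hs[:,:2],degrees(arctan2(*(hs[0]-hs[1])[[1,0]])))
kb=onz(t,T([(175,170),(237,132),(270,210),(205,245)],(365,180),7),.085);print('knob',kb[:,:2],kb.mean(0))
kb=onz(s,T([(382,140),(463,88),(508,125),(430,180)],(285,245),7),.085);print('knob side',kb[:,:2],kb.mean(0))
pp=onz(t,T([(128,335),(215,315),(225,375),(138,392)],(235,155),7),.034+.073*sin(.26)+.004);print('pad',pp.mean(0),pp[:,:2])
pp=onz(s,T([(162,110),(213,105),(252,148),(202,155)],(270,150),6.5),.034+.019);print('pad side',pp.mean(0),pp[:,:2])
E
```

```text
Traceback (most recent call last):
TypeError: max() got an unexpected keyword argument 'key'
```

```bash
cat > m.py <<'E'
from numpy import *
from builtins import max
from h import *
t=load('top0');s=load('side0')
def T(p,o,f): return (np.array(p,float)+.5)/f-.5+np.array(o)
def circ(P):
    A=np.c_[2*P[:,:2],np.ones(len(P))];b=(P[:,:2]**2).sum(1);x=np.linalg.lstsq(A,b,rcond=None)[0];return x[:2],np.sqrt(x[2]+x[:2]@x[:2])
for n,c,box in(('top',t,(180,265,365,435)),('side',s,(245,320,285,385))):
    im=c['color'].astype(int);m=((im[:,:,2]-im[:,:,0])>35).astype('uint8')
    mm=zeros_like(m);mm[box[0]:box[1],box[2]:box[3]]=m[box[0]:box[1],box[2]:box[3]]
    k=max(cv2.findContours(mm,cv2.RETR_EXTERNAL,cv2.CHAIN_APPROX_NONE)[0],key=cv2.contourArea)
    h=cv2.convexHull(k).reshape(-1,2)
    P=onz(c,h,.045);print(n,'flange',circ(P), len(h), cv2.contourArea(k))
pc=onz(t,T([(62,212),(615,84),(700,400),(128,532)],(235,155),7),.008)
print('plate top',pc[:,:2]);print('edges',[linalg.norm(pc[i,:2]-pc[(i+1)%4,:2]) for i in range(4)])
y=(pc[0]+pc[3]-pc[1]-pc[2]);print('yaw from long',degrees(arctan2(-y[0],y[1])))
ctr=pc.mean(0)[:2];yd=y[:2]/linalg.norm(y[:2]);print('axis from plate',ctr-yd*.06)
pb=onz(t,T([(403,235),(607,235),(498,140),(422,290),(425,180),(590,180)],(235,155),7),.084);print('bore top',circ(pb))
sl=onz(t,T([(487,150),(433,293),(590,262)],(235,155),7),.0705);
pr=onz(s,T([(290,265),(528,265),(410,180),(340,205),(480,200),(410,338)],(270,150),6.5),.084);print('rim side',circ(pr))
pc2=onz(s,T([(48,222),(630,425),(343,556)],(270,150),6.5),.008);print('plate side',pc2[:,:2])
print('slots',sl[:,:2])
for C in(circ(pb)[0],ctr-yd*.06):
  d=sl[:,:2]-C;print(C,degrees(arctan2(d[:,1],d[:,0])),linalg.norm(d,axis=1))
he=onz(t,T([(338,525),(275,352)],(365,180),7),.055);print('handle',he[:,:2],degrees(arctan2(*(he[0]-he[1])[[1,0]])))
hs=onz(s,T([(98,395),(268,290)],(285,245),7),.055);print('handle side',hs[:,:2],degrees(arctan2(*(hs[0]-hs[1])[[1,0]])))
kb=onz(t,T([(175,170),(237,132),(270,210),(205,245)],(365,180),7),.085);print('knob',kb[:,:2],kb.mean(0))
kb=onz(s,T([(382,140),(463,88),(508,125),(430,180)],(285,245),7),.085);print('knob side',kb[:,:2],kb.mean(0))
pp=onz(t,T([(128,335),(215,315),(225,375),(138,392)],(235,155),7),.034+.073*sin(.26)+.004);print('pad',pp.mean(0),pp[:,:2])
pp=onz(s,T([(162,110),(213,105),(252,148),(202,155)],(270,150),6.5),.034+.019);print('pad side',pp.mean(0),pp[:,:2])
E
python3 m.py
```

```text
top flange (array([ 0.50926352, -0.25122195]), np.float64(0.05255638745358204)) 26 916.5
side flange (array([ 0.51226956, -0.24895726]), np.float64(0.05381420285252125)) 24 870.5
plate top [[ 0.60878001  0.20449123]
 [ 0.65819757 -0.04371212]
 [ 0.51264757 -0.07453216]
 [ 0.46440108  0.17546656]]
edges [np.float64(0.253075081272132), np.float64(0.14877727305329008), np.float64(0.2546116400147888), np.float64(0.1472674676436678)]
yaw from long 11.091218323266151
axis from plate [0.57254885 0.00654905]
bore top (array([0.57023808, 0.00622621]), np.float64(0.04175521744545561))
rim side (array([0.57723405, 0.00557813]), np.float64(0.04965310653102655))
plate side [[ 0.4649909   0.17129623]
 [ 0.65963487 -0.04724682]
 [ 0.51569184 -0.07721652]]
slots [[ 0.61143661  0.01322235]
 [ 0.55053932  0.03767052]
 [ 0.56119366 -0.02811259]]
[0.57023808 0.00622621] [   9.63776218  122.06569977 -104.75588317] [0.04178833 0.03710507 0.03550992]
[0.57254885 0.00654905] [   9.73735503  125.26847196 -108.13885879] [0.03945618 0.03811779 0.03647423]
handle [[ 0.36987781 -0.29004587]
 [ 0.44215306 -0.27037876]] -164.77758849141614
handle side [[ 0.37685766 -0.29028014]
 [ 0.44194256 -0.27024332]] -162.88866580464995
knob [[ 0.51470363 -0.22876185]
 [ 0.5295859  -0.25562773]
 [ 0.49650292 -0.2662982 ]
 [ 0.48312339 -0.23844444]] [ 0.50597896 -0.24728306  0.085     ]
knob side [[ 0.49013126 -0.24773654]
 [ 0.52398088 -0.23635431]
 [ 0.53133806 -0.25638074]
 [ 0.49813927 -0.26881538]] [ 0.51089737 -0.25232174  0.085     ]
pad [0.53172014 0.14667157 0.05676688] [[0.54076667 0.16705517]
 [0.54792694 0.13032045]
 [0.52200233 0.12638256]
 [0.51618462 0.16292811]]
pad side [0.53878382 0.156657   0.053     ] [[0.52407103 0.17758326]
 [0.54733553 0.17303542]
 [0.55332522 0.13650457]
 [0.53040348 0.13950474]]
```

```bash
cat >> h.py <<'E'
from scipy.spatial.transform import Rotation as Ro
def psi():
    M=Ro.from_quat(observe()['tcp_rot']).as_matrix(); return np.degrees(np.arctan2(M[1,0],M[0,0]))
def go(p,ps):
    o=observe();M=Ro.from_quat(o['tcp_rot']).as_matrix(); d=M.T@(np.array(p)-o['eef_pos'])
    y=(-(ps-psi())+180)%360-180
    print('clk',round(o['clock'],2),'pos',o['eef_pos'].round(4),'psi',psi().round(2),'F',o['contact_force'].round(1),'w',round(o['width'],4)); print('d',d.round(4),'yaw',np.radians(y).round(4),'deg',y.round(1))
E
python3 - <<'E'
from h import *
go([.45,.30,.30],-17.65+214)
go([.45,.30,.30],-17.65-107)
go([.5105,-.25,.2],-163.8)
c=load('top0'); g=c['color'].astype(float).mean(2)
C=np.array([.5727,.0064])
for r in(.036,.038,.040,.042):
    a=np.arange(0,360,5); P=np.c_[C[0]+r*np.cos(np.radians(a)),C[1]+r*np.sin(np.radians(a)),np.full(len(a),.0705)]
    uv=proj(c,P).astype(np.float32); v=cv2.remap(g.astype(np.float32),uv[:,:1],uv[:,1:],cv2.INTER_LINEAR)[:,0]
    print(r,v.astype(int).reshape(6,12))
E
```

```text
clk 0.1 pos [0.1892 0.5952 0.2383] psi -17.64 F [ 1.1 -0.7 -0. ] w 0.0853
d [ 0.338   0.2023 -0.0613] yaw 2.5483 deg 146.0
clk 0.1 pos [0.1892 0.5952 0.2383] psi -17.64 F [ 1.1 -0.7 -0. ] w 0.0853
d [ 0.338   0.2023 -0.0613] yaw 1.8676 deg 107.0
clk 0.1 pos [0.1892 0.5952 0.2383] psi -17.64 F [ 1.1 -0.7 -0. ] w 0.0853
d [0.5624 0.7079 0.0398] yaw 2.5509 deg 146.2
0.036 [[ 80  46  33  36  67 102 106 116 108 106 105  98]
 [106 105 111  98 105 103 106 105 104 111 106  93]
 [ 51  43  37  60 101 120 124 120 121 115 113 121]
 [118 119 119 117 122 116 115 119 117 120 123 107]
 [ 67  53  70  54  66 104 119 133 117 118 122 117]
 [127 121 114 113 115 122 114 114 113 113 110  98]]
0.038 [[ 84  46  33  34  73 111 119 121 117 123 118 109]
 [112 119 117 117 125 119 128 126 115 115 116  92]
 [ 53  42  38  56 104 119 123 117 112 115 111 120]
 [115 117 121 108 110 106 112 116 113 110 112 102]
 [ 76  67  73  57  65 104 117 123 115 120 124 116]
 [126 118 122 124 118 124 112 117 122 120 117 103]]
0.04 [[ 64  40  33  33  59 100  98  95 101 114 107  91]
 [101 104 108 116 122 109 119 113 109 112 117  89]
 [ 51  42  44  64 102 107 109 105 101 101  97 103]
 [101 101 103  96  94  91  97 104  99  98 100  99]
 [ 85  76  70  62  69  95 106 109 109 118 116 111]
 [114 114 124 130 117 120 112  95 109 108  95  80]]
0.042 [[ 43  36  33  32  41  68  68  62  71  81  85  61]
 [ 71  83  78 102 108  86  87  87  94 103 110  91]
 [ 53  54  58  67  91  95  93  95  89  92  91  94]
 [ 91  92  91  89  88  82  89  92  87  91  92  93]
 [ 87  87  77  74  76  87  95  95  95 104  99  92]
 [ 99  95 107 106  95 104  78  67  76  63  56  53]]
```

Emit:
arm_command(plan=[{"dx":0.035,"dy":0.02,"dz":-0.06,"yaw":0.18},{"dx":0.07,"dy":0.04,"dz":-0.06,"yaw":0.36},{"dx":0.1,"dy":0.06,"dz":-0.06,"yaw":0.54},{"dx":0.135,"dy":0.08,"dz":-0.06,"yaw":0.72},{"dx":0.17,"dy":0.1,"dz":-0.06,"yaw":0.9},{"dx":0.2,"dy":0.12,"dz":-0.06,"yaw":1.08},{"dx":0.235,"dy":0.14,"dz":-0.06,"yaw":1.26},{"dx":0.27,"dy":0.16,"dz":-0.06,"yaw":1.44},{"dx":0.3,"dy":0.18,"dz":-0.06,"yaw":1.62},{"dx":0.335,"dy":0.2,"dz":-0.06,"yaw":1.8}])

```text
invalid input at $.plan[0]: expected keys dx, dy, dz, yaw, jaw
```

```bash
python3 - <<'E'
from h import *
print(observe()['joint_positions'])
go([.5105,-.25,.2],-163.8)
E
```

```text
[ 1.52160979e+00  3.85485847e-01  6.75718858e-03 -4.44325622e-04
 -1.19398161e+00 -2.58612850e-01]
clk 0.1 pos [0.1892 0.5952 0.2383] psi -17.64 F [ 1.1 -0.7 -0. ] w 0.0853
d [0.5624 0.7079 0.0398] yaw 2.5509 deg 146.2
```

Emit:
arm_command(plan=[{"dx":0.035,"dy":0.02,"dz":-0.06,"yaw":0.18,"jaw":0},{"dx":0.07,"dy":0.04,"dz":-0.06,"yaw":0.36,"jaw":0},{"dx":0.1,"dy":0.06,"dz":-0.06,"yaw":0.54,"jaw":0},{"dx":0.135,"dy":0.08,"dz":-0.06,"yaw":0.72,"jaw":0},{"dx":0.17,"dy":0.1,"dz":-0.06,"yaw":0.9,"jaw":0},{"dx":0.2,"dy":0.12,"dz":-0.06,"yaw":1.08,"jaw":0},{"dx":0.235,"dy":0.14,"dz":-0.06,"yaw":1.26,"jaw":0},{"dx":0.27,"dy":0.16,"dz":-0.06,"yaw":1.44,"jaw":0},{"dx":0.3,"dy":0.18,"dz":-0.06,"yaw":1.62,"jaw":0},{"dx":0.335,"dy":0.2,"dz":-0.06,"yaw":1.8,"jaw":0}])

```text
clock: 1.35
eef_pos: [0.4483, 0.3024, 0.2989]
tcp_rot: [-0.492, 0.871, -0.0, -0.0]
contact_force: [1.0, 0.1, -0.5]
width: 0.0854
```

```bash
python3 - <<'E'
from h import *
print(observe()['joint_positions'])
go([.5105,-.25,.2],-163.8)
E
```

```text
[ 8.93205687e-01  2.03388457e-01 -9.79046249e-02 -3.12123352e-04
 -1.27031590e+00 -1.43573809e+00]
clk 1.35 pos [0.4483 0.3024 0.2989] psi -121.09 F [ 1.   0.1 -0.5] w 0.0854
d [ 0.4409 -0.3385  0.0991] yaw 0.7454 deg 42.7
```

Emit:
arm_command(plan=[{"dx":0.044,"dy":-0.034,"dz":0.0,"yaw":0.08,"jaw":0},{"dx":0.088,"dy":-0.068,"dz":0.0,"yaw":0.16,"jaw":0},{"dx":0.132,"dy":-0.102,"dz":0.0,"yaw":0.24,"jaw":0},{"dx":0.176,"dy":-0.136,"dz":0.01,"yaw":0.32,"jaw":0},{"dx":0.22,"dy":-0.17,"dz":0.02,"yaw":0.4,"jaw":0},{"dx":0.264,"dy":-0.204,"dz":0.03,"yaw":0.48,"jaw":0},{"dx":0.308,"dy":-0.238,"dz":0.05,"yaw":0.56,"jaw":0},{"dx":0.352,"dy":-0.272,"dz":0.07,"yaw":0.64,"jaw":0},{"dx":0.396,"dy":-0.306,"dz":0.09,"yaw":0.72,"jaw":0},{"dx":0.44,"dy":-0.338,"dz":0.1,"yaw":0.745,"jaw":0}])

```text
clock: 2.6
eef_pos: [0.5126, -0.2491, 0.1976]
tcp_rot: [-0.143, 0.99, 0.001, -0.001]
contact_force: [2.4, 0.3, 1.4]
width: 0.0856
```

```bash
python3 - <<'E'
from h import *
print(observe()['joint_positions'])
c=snap('top','t1.png');snap('side','s1.png')
t=cv2.imread('pics/t1.png');s=cv2.imread('pics/s1.png')
cv2.imwrite('pics/v1.png',np.hstack([cv2.resize(t[150:280,320:450],None,fx=3,fy=3),cv2.resize(s[200:330,270:400],None,fx=3,fy=3)]))
go([.5105,-.25,.063],-163.8)
E
```

```text
[-1.68340817e-01  3.26362140e-01 -1.90244785e-01 -4.39209622e-04
 -1.05686642e+00 -1.11482473e+00]
clk 2.7 pos [ 0.5122 -0.2514  0.1967] psi -163.81 F [-1.1  0.2 -0.3] w 0.0855
d [0.0007 0.0016 0.1337] yaw -0.0001 deg -0.0
```

View pics/v1.png

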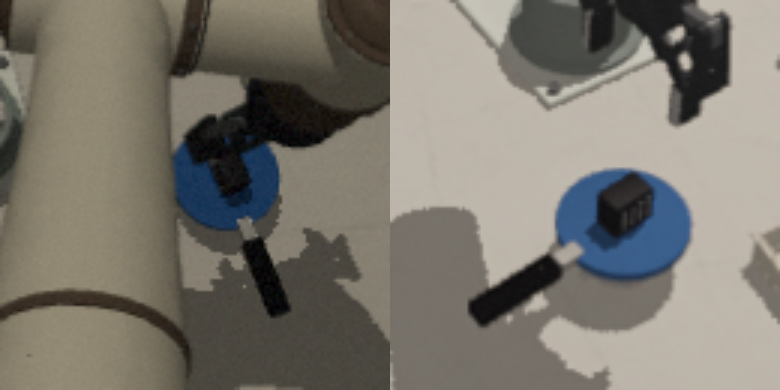

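The view shows the open fingers above the knob (side crop, knob around (625,205)), aligned across its narrow side. Descending and gripping.

Emit:
arm_command(plan=[{"dx":0.001,"dy":0.002,"dz":0.04,"yaw":0,"jaw":0},{"dx":0.001,"dy":0.002,"dz":0.08,"yaw":0,"jaw":0},{"dx":0.001,"dy":0.002,"dz":0.11,"yaw":0,"jaw":0},{"dx":0.001,"dy":0.002,"dz":0.132,"yaw":0,"jaw":0},{"dx":0.001,"dy":0.002,"dz":0.132,"yaw":0,"jaw":0}])

```text
clock: 3.32
eef_pos: [0.5104, -0.2451, 0.0656]
tcp_rot: [-0.144, 0.99, 0.001, -0.002]
contact_force: [-0.8, -0.3, -0.1]
width: 0.0855
```

Emit:
arm_command(plan=[{"dx":0,"dy":0,"dz":0,"yaw":0,"jaw":0.4},{"dx":0,"dy":0,"dz":0,"yaw":0,"jaw":0.6},{"dx":0,"dy":0,"dz":0,"yaw":0,"jaw":0.8},{"dx":0,"dy":0,"dz":0,"yaw":0,"jaw":1},{"dx":0,"dy":0,"dz":0,"yaw":0,"jaw":1},{"dx":0,"dy":0,"dz":0,"yaw":0,"jaw":1}], squeeze=50)

```text
clock: 4.08
eef_pos: [0.5129, -0.2462, 0.0682]
tcp_rot: [-0.144, 0.99, -0.001, 0.001]
contact_force: [1.1, -1.0, 5.1]
width: 0.0254
```

```bash
python3 - <<'E'
from h import *
go([.5105,-.25,.22],-163.8)
c=snap('top','t2.png');snap('side','s2.png')
t=cv2.imread('pics/t2.png');s=cv2.imread('pics/s2.png')
cv2.imwrite('pics/v2.png',np.hstack([cv2.resize(t[150:280,320:450],None,fx=3,fy=3),cv2.resize(s[200:330,270:400],None,fx=3,fy=3)]))
E
```

```text
clk 4.08 pos [ 0.5129 -0.2462  0.0682] psi -163.43 F [ 1.1 -1.   5.1] w 0.0254
d [ 0.003  -0.0032 -0.1518] yaw 0.0065 deg 0.4
```

View pics/v2.png

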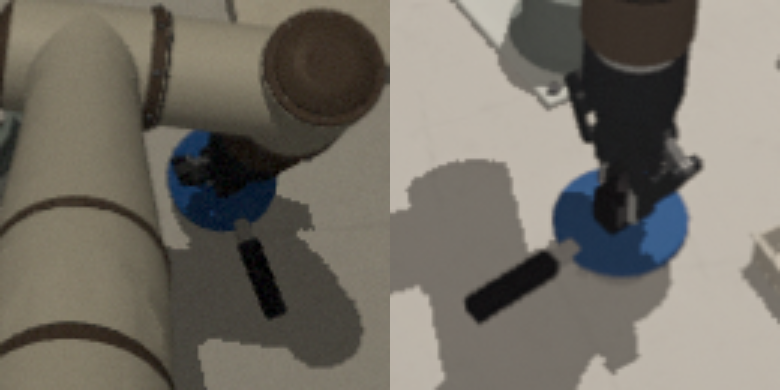

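Emit:
arm_command(plan=[{"dx":0,"dy":0,"dz":-0.01,"yaw":0,"jaw":1},{"dx":0,"dy":0,"dz":-0.03,"yaw":0,"jaw":1},{"dx":0,"dy":0,"dz":-0.06,"yaw":0,"jaw":1},{"dx":0,"dy":0,"dz":-0.09,"yaw":0,"jaw":1},{"dx":0,"dy":0,"dz":-0.12,"yaw":0,"jaw":1},{"dx":0,"dy":0,"dz":-0.15,"yaw":0,"jaw":1},{"dx":0,"dy":0,"dz":-0.15,"yaw":0,"jaw":1}], squeeze=80)

```text
clock: 5.05
eef_pos: [0.512, -0.2455, 0.2184]
tcp_rot: [-0.144, 0.99, -0.0, 0.001]
contact_force: [-0.0, -0.4, -3.1]
width: 0.0245
```

```bash
python3 - <<'E'
from h import *
go([.573,.0063,.218],-111+0)
c=snap('top','t3.png');snap('side','s3.png')
t=cv2.imread('pics/t3.png');s=cv2.imread('pics/s3.png')
cv2.imwrite('pics/v3.png',np.hstack([cv2.resize(t[120:280,320:450],None,fx=3,fy=3),cv2.resize(s[150:310,270:400],None,fx=3,fy=3)]))
E
```

```text
clk 5.05 pos [ 0.512  -0.2455  0.2184] psi -163.46 F [-0.  -0.4 -3.1] w 0.0245
d [-0.1302  0.2241  0.0007] yaw -0.9157 deg -52.5
```

View pics/v3.png

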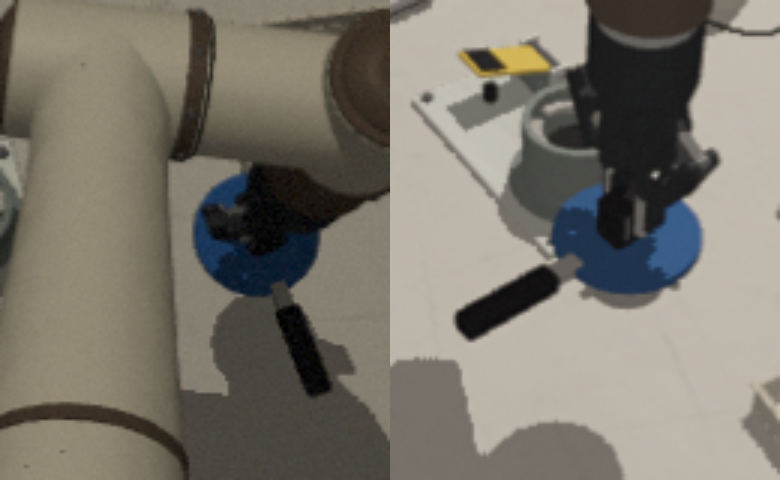

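```bash
cat >> h.py <<'E'
def tri(c1,u1,c2,u2):
    e1,d1=ray(c1,[u1]);e2,d2=ray(c2,[u2]);d1=d1[0];d2=d2[0]
    x=np.linalg.lstsq(np.c_[d1,-d2],e2-e1,rcond=None)[0];a=e1+d1*x[0];b=e2+d2*x[1];return (a+b)/2,np.linalg.norm(a-b)
def circ(P):
    A=np.c_[2*P[:,:2],np.ones(len(P))];b=(P[:,:2]**2).sum(1);x=np.linalg.lstsq(A,b,rcond=None)[0];return x[:2],np.sqrt(x[2]+x[:2]@x[:2])
def bluehull(c,box):
    im=c['color'].astype(int);m=((im[:,:,2]-im[:,:,0])>22).astype('uint8')
    mm=np.zeros_like(m);mm[box[0]:box[1],box[2]:box[3]]=m[box[0]:box[1],box[2]:box[3]]
    k=max(cv2.findContours(mm,cv2.RETR_EXTERNAL,cv2.CHAIN_APPROX_NONE)[0],key=cv2.contourArea)
    return cv2.convexHull(k).reshape(-1,2)
E
python3 - <<'E'
from h import *
t=load('t3');s=load('s3')
for n,c,b in(('t',t,(120,280,320,450)),('s',s,(150,310,270,400))):
    h=bluehull(c,b);print(n,h.min(0),h.max(0))
    for z in(.185,.195,.205): print(z,circ(onz(c,h,z)))
im=cv2.imread('pics/t3.png');cv2.imwrite('pics/z1.png',np.hstack([cv2.resize(im[170:260,380:440],None,fx=6,fy=6,interpolation=2),cv2.resize(cv2.imread('pics/s3.png')[200:290,280:350],None,fx=6,fy=6,interpolation=2)]))
E
```

```text
t [385 178] [425 218]
0.185 (array([ 0.50943715, -0.24855719]), np.float64(0.05336379326057561))
0.195 (array([ 0.5072399 , -0.24603644]), np.float64(0.05279724268459395))
0.205 (array([ 0.50504266, -0.24351569]), np.float64(0.052230692108606154))
s [324 211] [373 247]
0.185 (array([ 0.51221141, -0.23703461]), np.float64(0.05548250181715749))
0.195 (array([ 0.50774868, -0.24607511]), np.float64(0.05469684402713562))
0.205 (array([ 0.50328595, -0.25511561]), np.float64(0.053911186237114356))
```

View pics/z1.png

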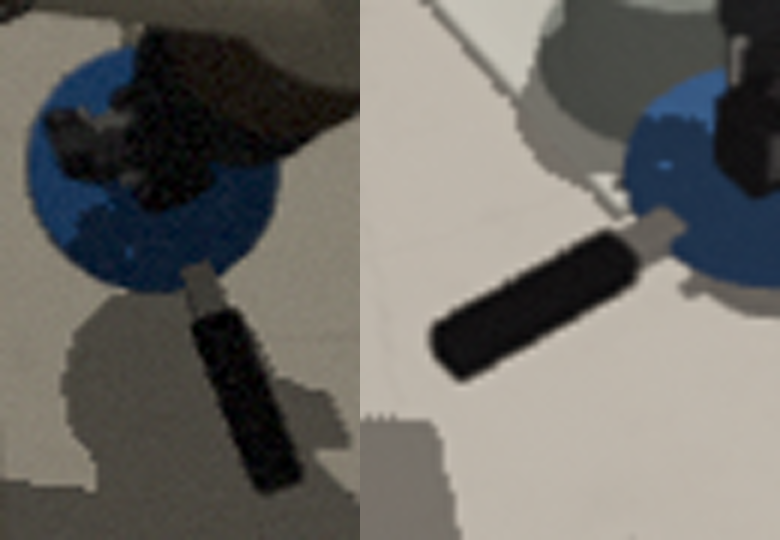

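```bash
python3 - <<'E'
from h import *
t=load('t3');s=load('s3')
f=lambda p,o:(np.array(p)+.5)/6-.5+np.array(o)
# handle end, and handle/neck joint
print(tri(t,f((280,484),(380,170)),s,f((446-360,350),(280,200))))
print(tri(t,f((217,316),(380,170)),s,f((622-360,245),(280,200))))
E
```

```text
(array([ 0.37081201, -0.28772645,  0.1974734 ]), np.float64(0.001416060419712828))
(array([ 0.44159223, -0.26692897,  0.20150587]), np.float64(0.0010958804956579917))
```

```bash
python3 - <<'E'
from h import *
go([.5753,.0102,.218],-111.3)
E
```

```text
clk 5.15 pos [ 0.5103 -0.245   0.2153] psi -163.49 F [ 0.4  0.8 -5. ] w 0.0247
d [-0.1349  0.2262 -0.0024] yaw -0.911 deg -52.2
```

Emit:
arm_command(plan=[{"dx":-0.015,"dy":0.025,"dz":0,"yaw":-0.1,"jaw":1},{"dx":-0.03,"dy":0.05,"dz":0,"yaw":-0.2,"jaw":1},{"dx":-0.045,"dy":0.075,"dz":0,"yaw":-0.3,"jaw":1},{"dx":-0.06,"dy":0.1,"dz":0,"yaw":-0.4,"jaw":1},{"dx":-0.075,"dy":0.125,"dz":0,"yaw":-0.5,"jaw":1},{"dx":-0.09,"dy":0.15,"dz":0,"yaw":-0.6,"jaw":1},{"dx":-0.105,"dy":0.175,"dz":0,"yaw":-0.7,"jaw":1},{"dx":-0.12,"dy":0.2,"dz":0,"yaw":-0.8,"jaw":1},{"dx":-0.134,"dy":0.225,"dz":0,"yaw":-0.91,"jaw":1},{"dx":-0.134,"dy":0.225,"dz":0,"yaw":-0.91,"jaw":1}])

```text
clock: 6.4
eef_pos: [0.5751, 0.0096, 0.2144]
tcp_rot: [-0.565, 0.825, 0.001, -0.002]
contact_force: [-0.0, -0.4, -3.5]
width: 0.0245
```

```bash
python3 - <<'E'
from h import *
go([.5753,.0102,.15],-111.3)
c=snap('top','t4.png');d=snap('side','s4.png')
t=cv2.imread('pics/t4.png');s=cv2.imread('pics/s4.png')
cv2.imwrite('pics/v4.png',np.hstack([cv2.resize(t[120:270,230:360],None,fx=3,fy=3),cv2.resize(s[90:240,270:400],None,fx=3,fy=3)]))
for n,c,b in(('t',c,(120,270,230,380)),('s',d,(90,260,270,420))):
    h=bluehull(c,b);print(n,h.min(0),h.max(0))
    for z in(.185,.195,.205): print(z,circ(onz(c,h,z)))
go([.5753,.0102,.15],-111.3)
E
```

```text
clk 6.4 pos [0.5751 0.0096 0.2144] psi -111.2 F [-0.  -0.4 -3.5] w 0.0245
d [-0.0008 -0.0003  0.0644] yaw 0.0017 deg 0.1
t [290 162] [326 197]
0.185 (array([0.57467843, 0.00561777]), np.float64(0.05290305723917309))
0.195 (array([0.57178854, 0.00544001]), np.float64(0.05234139818687553))
0.205 (array([0.56889864, 0.00526224]), np.float64(0.051779739134567654))
s [313 147] [354 170]
0.185 (array([0.57993848, 0.0150238 ]), np.float64(0.055297020068006894))
0.195 (array([0.5745167 , 0.00241404]), np.float64(0.0545139887850165))
0.205 (array([ 0.56909492, -0.01019572]), np.float64(0.05373095750203003))
clk 6.5 pos [0.5749 0.0079 0.2152] psi -111.35 F [ 0.2  0.5 -3.5] w 0.0247
d [-0.0024  0.0002  0.0652] yaw -0.0008 deg -0.0
```

View pics/v4.png

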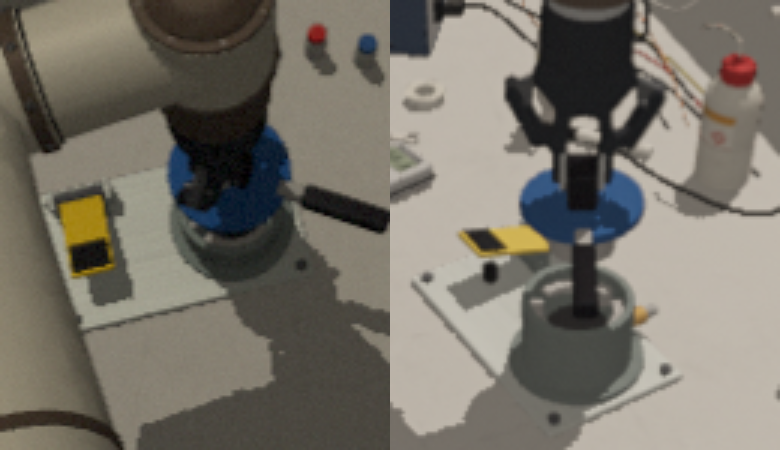

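Emit:
arm_command(plan=[{"dx":-0.002,"dy":0,"dz":0.02,"yaw":0,"jaw":1},{"dx":-0.002,"dy":0,"dz":0.04,"yaw":0,"jaw":1},{"dx":-0.002,"dy":0,"dz":0.055,"yaw":0,"jaw":1},{"dx":-0.002,"dy":0,"dz":0.06,"yaw":0,"jaw":1},{"dx":-0.002,"dy":0,"dz":0.06,"yaw":0,"jaw":1}])

```text
clock: 7.12
eef_pos: [0.5769, 0.0096, 0.1572]
tcp_rot: [-0.564, 0.826, -0.0, -0.0]
contact_force: [0.7, -0.2, -2.9]
width: 0.0246
```

```bash
python3 - <<'E'
from h import *
go([.5753,.0102,.134],-111.3)
c=snap('top','t5.png');d=snap('side','s5.png')
t=cv2.imread('pics/t5.png');s=cv2.imread('pics/s5.png')
cv2.imwrite('pics/v5.png',np.hstack([cv2.resize(t[140:240,260:350],None,fx=4,fy=4,interpolation=2),cv2.resize(s[140:240,280:370],None,fx=4,fy=4,interpolation=2)]))
for n,c,b in(('t',c,(120,270,230,380)),('s',d,(90,260,270,420))):
    h=bluehull(c,b);print(n,h.min(0),h.max(0))
    for z in(.125,.135): print(z,circ(onz(c,h,z)))
go([.5753,.0102,.134],-111.3)
E
```

```text
clk 7.12 pos [0.5769 0.0096 0.1572] psi -111.34 F [ 0.7 -0.2 -2.9] w 0.0246
d [0.     0.0018 0.0232] yaw -0.0007 deg -0.0
t [292 168] [325 200]
0.125 (array([0.57772682, 0.0063839 ]), np.float64(0.053237904804948534))
0.135 (array([0.57497957, 0.00620913]), np.float64(0.052706539051912485))
s [314 163] [353 187]
0.125 (array([0.5835359 , 0.01905715]), np.float64(0.0555078550078734))
0.135 (array([0.57849175, 0.00738221]), np.float64(0.054783390695790926))
clk 7.22 pos [0.5774 0.0099 0.1581] psi -111.31 F [-0.2  0.9 -2.5] w 0.0247
d [0.0005 0.0021 0.0241] yaw -0.0003 deg -0.0
```

View pics/v5.png

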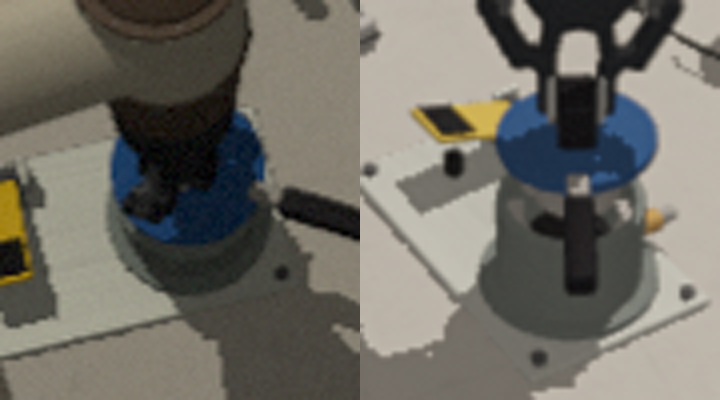

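Emit:
arm_command(plan=[{"dx":0.001,"dy":0.002,"dz":0.005,"yaw":0,"jaw":1},{"dx":0.001,"dy":0.002,"dz":0.01,"yaw":0,"jaw":1},{"dx":0.001,"dy":0.002,"dz":0.015,"yaw":0,"jaw":1},{"dx":0.001,"dy":0.002,"dz":0.018,"yaw":0,"jaw":1},{"dx":0.001,"dy":0.002,"dz":0.018,"yaw":0,"jaw":1}])

```text
clock: 7.85
eef_pos: [0.5745, 0.0096, 0.1389]
tcp_rot: [-0.564, 0.826, 0.0, -0.0]
contact_force: [0.9, 0.2, -3.5]
width: 0.0247
```

```bash
python3 - <<'E'
from h import *
go([.5753,.0102,.134],-111.3)
print(observe()['torque'])
E
```

```text
clk 7.85 pos [0.5745 0.0096 0.1389] psi -111.31 F [ 0.9  0.2 -3.5] w 0.0247
d [-0.0008 -0.0005  0.0049] yaw -0.0003 deg -0.0
[ 0.01515383 -0.03691865 -0.04173141]
```

Emit:
arm_command(plan=[{"dx":0,"dy":0,"dz":0.003,"yaw":0,"jaw":1},{"dx":0,"dy":0,"dz":0.006,"yaw":0,"jaw":1},{"dx":0,"dy":0,"dz":0.009,"yaw":0,"jaw":1},{"dx":0,"dy":0,"dz":0.012,"yaw":0,"jaw":1},{"dx":0,"dy":0,"dz":0.012,"yaw":0,"jaw":1}])

```text
clock: 8.48
eef_pos: [0.5747, 0.01, 0.127]
tcp_rot: [-0.564, 0.826, 0.0, 0.0]
contact_force: [-0.1, 1.0, -4.2]
width: 0.0246
```

```bash
python3 - <<'E'
from h import *
go([.5753,.0102,.118],-111.3)
print(observe()['torque'])
E
```

```text
clk 8.47 pos [0.5747 0.01   0.127 ] psi -111.31 F [-0.1  1.  -4.2] w 0.0246
d [-0.0004 -0.0005  0.009 ] yaw -0.0002 deg -0.0
[ 0.50028281 -0.05751369  0.03222121]
```

Below the lug tops with no contact force: the pins are in the slots. On to the seat.

Emit:
arm_command(plan=[{"dx":0,"dy":0,"dz":0.003,"yaw":0,"jaw":1},{"dx":0,"dy":0,"dz":0.006,"yaw":0,"jaw":1},{"dx":0,"dy":0,"dz":0.008,"yaw":0,"jaw":1},{"dx":0,"dy":0,"dz":0.009,"yaw":0,"jaw":1},{"dx":0,"dy":0,"dz":0.009,"yaw":0,"jaw":1}])

```text
clock: 9.1
eef_pos: [0.5746, 0.0095, 0.1182]
tcp_rot: [-0.564, 0.826, -0.0, -0.0]
contact_force: [0.3, 0.5, -4.1]
width: 0.0247
```

```bash
python3 - <<'E'
from h import *
go([.5753,.0102,.118],-111.3)
print(observe()['torque'])
c=snap('top','t6.png');d=snap('side','s6.png')
t=cv2.imread('pics/t6.png');s=cv2.imread('pics/s6.png')
cv2.imwrite('pics/v6.png',np.hstack([cv2.resize(t[140:240,260:350],None,fx=4,fy=4,interpolation=2),cv2.resize(s[140:240,280:370],None,fx=4,fy=4,interpolation=2)]))
E
```

```text
clk 9.1 pos [0.5746 0.0095 0.1182] psi -111.32 F [ 0.3  0.5 -4.1] w 0.0247
d [-0.0009 -0.0004  0.0002] yaw -0.0004 deg -0.0
[ 0.07451834 -0.05493994 -0.02500204]
```

View pics/v6.png

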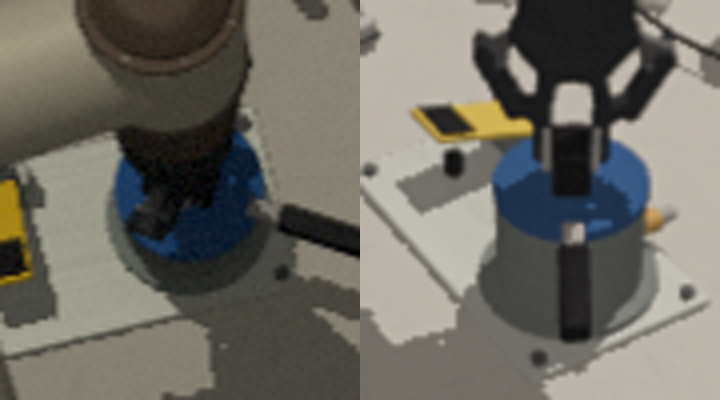

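Emit:
arm_command(plan=[{"dx":0,"dy":0,"dz":0.001,"yaw":0,"jaw":1},{"dx":0,"dy":0,"dz":0.002,"yaw":0,"jaw":1},{"dx":0,"dy":0,"dz":0.002,"yaw":0,"jaw":1}])

```text
clock: 9.57
eef_pos: [0.5748, 0.0096, 0.1174]
tcp_rot: [-0.564, 0.826, -0.0, 0.0]
contact_force: [-2.3, 0.3, 4.6]
width: 0.0247
```

Emit:
arm_command(plan=[{"dx":0,"dy":0,"dz":0,"yaw":0.05,"jaw":1},{"dx":0.0001,"dy":-0.0004,"dz":0,"yaw":0.1,"jaw":1},{"dx":0.0002,"dy":-0.0006,"dz":0,"yaw":0.15,"jaw":1},{"dx":0.0002,"dy":-0.0008,"dz":0,"yaw":0.2,"jaw":1},{"dx":0.0002,"dy":-0.0008,"dz":0,"yaw":0.2,"jaw":1}])

```text
clock: 10.2
eef_pos: [0.5762, 0.0091, 0.1175]
tcp_rot: [-0.479, 0.878, -0.001, 0.001]
contact_force: [-0.1, -1.3, 4.8]
width: 0.0247
```

```bash
python3 - <<'E'
from h import *
go([.5753,.0102,.118],-111.3)
print(observe()['torque'])
E
```

```text
clk 10.2 pos [0.5762 0.0091 0.1175] psi -122.72 F [-0.1 -1.3  4.8] w 0.0247
d [-0.0004  0.0014 -0.0005] yaw -0.1992 deg -11.4
[-0.23324316  0.43605717 -0.00267717]
```

Emit:
arm_command(plan=[{"dx":0,"dy":0,"dz":0,"yaw":0,"jaw":1},{"dx":0,"dy":-0.0004,"dz":0,"yaw":0.09,"jaw":1},{"dx":0.0002,"dy":-0.0008,"dz":0,"yaw":0.18,"jaw":1},{"dx":0.0003,"dy":-0.0012,"dz":0.0003,"yaw":0.27,"jaw":1},{"dx":0.0005,"dy":-0.0015,"dz":0.0006,"yaw":0.36,"jaw":1},{"dx":0.0007,"dy":-0.0019,"dz":0.001,"yaw":0.45,"jaw":1},{"dx":0.0007,"dy":-0.0019,"dz":0.001,"yaw":0.45,"jaw":1}], squeeze=120)

```text
clock: 11.08
eef_pos: [0.5768, 0.0082, 0.1155]
tcp_rot: [-0.271, 0.963, 0.0, 0.001]
contact_force: [-0.9, 1.5, 4.2]
width: 0.0239
```

```bash
python3 - <<'E'
from h import *
go([.5753,.0102,.118],-173)
print(observe()['torque'])
d=snap('side','s7.png');s=cv2.imread('pics/s7.png');t=snap('top','t7.png');t=cv2.imread('pics/t7.png')
cv2.imwrite('pics/v7.png',np.hstack([cv2.resize(t[140:240,260:350],None,fx=4,fy=4,interpolation=2),cv2.resize(s[140:240,270:360],None,fx=4,fy=4,interpolation=2)]))
E
```

```text
clk 11.07 pos [0.5768 0.0082 0.1155] psi -148.55 F [-0.9  1.5  4.2] w 0.0239
d [ 0.0002  0.0025 -0.0025] yaw 0.4267 deg 24.4
[ 1.11565125  0.69047346 -0.35266003]
```

View pics/v7.png

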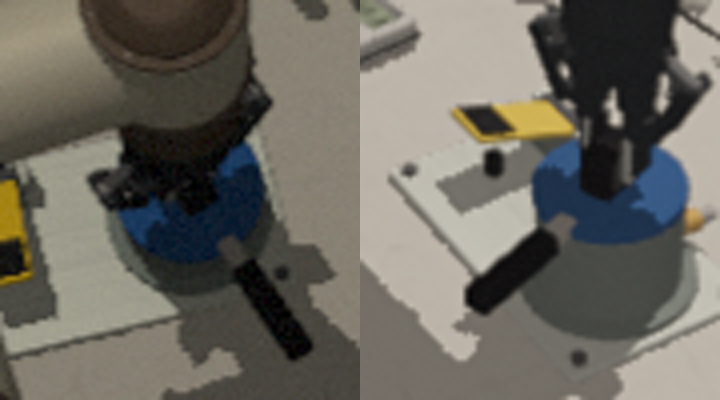

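The handle has followed (now pointing to about (300,350) in the top crop). Continue the twist.

Emit:
arm_command(plan=[{"dx":0,"dy":-0.0004,"dz":0.0002,"yaw":0.08,"jaw":1},{"dx":0.0002,"dy":-0.0007,"dz":0.0005,"yaw":0.16,"jaw":1},{"dx":0.0003,"dy":-0.0011,"dz":0.0007,"yaw":0.24,"jaw":1},{"dx":0.0004,"dy":-0.0014,"dz":0.001,"yaw":0.32,"jaw":1},{"dx":0.0006,"dy":-0.0018,"dz":0.001,"yaw":0.4,"jaw":1},{"dx":0.0006,"dy":-0.0018,"dz":0.001,"yaw":0.4,"jaw":1}])

```text
clock: 11.92
eef_pos: [0.5792, 0.0079, 0.1151]
tcp_rot: [-0.077, 0.997, 0.001, 0.003]
contact_force: [0.6, 7.0, 3.0]
width: 0.0237
```

```bash
python3 - <<'E'
from h import *
go([.5753,.0102,.118],-173)
print(observe()['torque'])
d=snap('side','s8.png');s=cv2.imread('pics/s8.png');t=snap('top','t8.png');t=cv2.imread('pics/t8.png')
cv2.imwrite('pics/v8.png',np.hstack([cv2.resize(t[140:240,260:350],None,fx=4,fy=4,interpolation=2),cv2.resize(s[140:240,270:360],None,fx=4,fy=4,interpolation=2)]))
E
```

```text
clk 11.93 pos [0.5792 0.0079 0.1151] psi -171.21 F [0.6 7.  3. ] w 0.0237
d [ 0.0035  0.0029 -0.0029] yaw 0.0313 deg 1.8
[2.8844641  0.10561729 0.62452486]
```

View pics/v8.png

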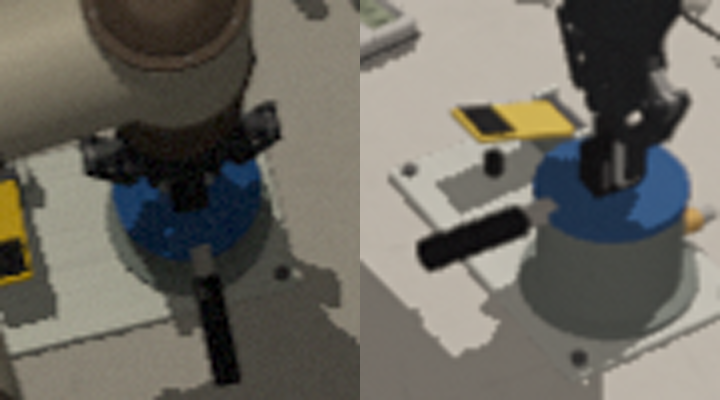

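Emit:
arm_command(plan=[{"dx":0,"dy":0.0005,"dz":0,"yaw":0.03,"jaw":1},{"dx":0,"dy":0.001,"dz":0,"yaw":0.06,"jaw":1},{"dx":0,"dy":0.001,"dz":0,"yaw":0.09,"jaw":1},{"dx":0,"dy":0.001,"dz":0,"yaw":0.09,"jaw":1}])

```text
clock: 12.52
eef_pos: [0.5804, 0.0075, 0.1156]
tcp_rot: [-0.032, 0.999, 0.0, 0.004]
contact_force: [5.4, 1.8, 1.0]
width: 0.024
```

```bash
python3 - <<'E'
from h import *
go([.5753,.0102,.118],-173)
print(observe()['torque'])
E
```

```text
clk 12.53 pos [0.5804 0.0075 0.1156] psi -176.33 F [5.4 1.8 1. ] w 0.024
d [ 0.0049  0.003  -0.0025] yaw -0.0582 deg -3.3
[ 1.53228054 -1.7322865   2.09652647]
```

Torque rose to about 2.1 N·m at the end of the turn, so it's on the stop. Release and lift.

Emit:
arm_command(plan=[{"dx":0,"dy":0,"dz":0,"yaw":-0.03,"jaw":0.8},{"dx":0,"dy":0,"dz":0,"yaw":-0.03,"jaw":0.3},{"dx":0,"dy":0,"dz":0,"yaw":-0.03,"jaw":0},{"dx":0,"dy":0,"dz":0,"yaw":-0.03,"jaw":0},{"dx":0,"dy":0,"dz":-0.02,"yaw":-0.03,"jaw":0},{"dx":0,"dy":0,"dz":-0.05,"yaw":-0.03,"jaw":0},{"dx":0,"dy":0,"dz":-0.09,"yaw":-0.03,"jaw":0},{"dx":0,"dy":0,"dz":-0.09,"yaw":-0.03,"jaw":0}])

```text
clock: 13.52
eef_pos: [0.5785, 0.0068, 0.2079]
tcp_rot: [-0.044, 0.999, 0.0, 0.003]
contact_force: [-0.2, 0.2, 0.5]
width: 0.0856
```

```bash
python3 - <<'E'
from h import *
go([.46,.1,.21],-173)
d=snap('side','s9.png');s=cv2.imread('pics/s9.png');t=snap('top','t9.png');t=cv2.imread('pics/t9.png')
cv2.imwrite('pics/v9.png',np.hstack([cv2.resize(t[140:240,260:350],None,fx=4,fy=4,interpolation=2),cv2.resize(s[140:240,270:360],None,fx=4,fy=4,interpolation=2)]))
E
```

```text
clk 13.53 pos [0.5785 0.0068 0.2079] psi -174.95 F [-0.2  0.2  0.5] w 0.0856
d [ 0.1098  0.1033 -0.0028] yaw -0.034 deg -1.9
```

View pics/v9.png

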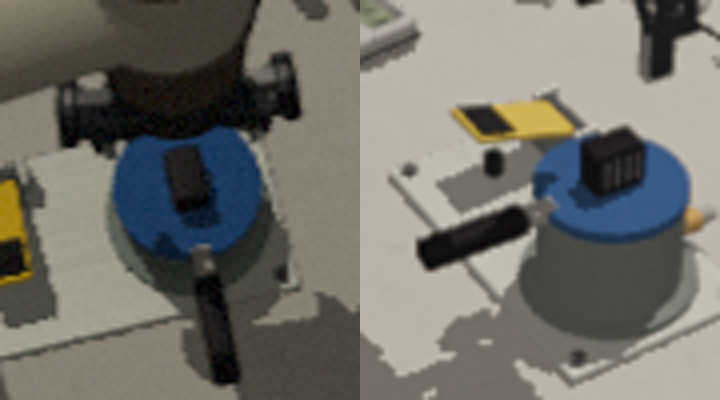

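```bash
python3 - <<'E'
from h import *
t=load('t9');s=load('s9')
f=lambda p,o:(np.array(p)+.5)/4-.5+np.array(o)
P=onz(t,[f((226,381),(260,140)),f((207,276),(260,140))],.103);d=P[0]-P[1];print(P,np.linalg.norm(d),np.degrees(np.arctan2(d[1],d[0])))
d2=P[0][:2]-[.573,.0063];print(np.degrees(np.arctan2(d2[1],d2[0])))
P=onz(s,[f((420-360,245),(270,140)),f((520-360,215),(270,140))],.103);d=P[0]-P[1];print(P,np.linalg.norm(d),np.degrees(np.arctan2(d[1],d[0])))
for n,c,b in(('t',t,(120,270,230,380)),('s',s,(90,260,270,420))):
    h=bluehull(c,b)
    for z in(.093,.098): print(n,z,circ(onz(c,h,z)))
E
```

```text
[[ 0.43189846 -0.0150524   0.103     ]
 [ 0.50618292 -0.00468106  0.103     ]] 0.07500496997809966 -172.05194222848775
-171.39491962849323
[[ 0.43451276 -0.01478115  0.103     ]
 [ 0.50495469 -0.00924387  0.103     ]] 0.07065923120933346 -175.50534706515865
t 0.093 (array([0.5735484 , 0.00730769]), np.float64(0.053246171369279505))
t 0.098 (array([0.5722375 , 0.00721854]), np.float64(0.05298867154938637))
s 0.093 (array([0.57643619, 0.00831267]), np.float64(0.0553536356937637))
s 0.098 (array([0.5740597 , 0.00277653]), np.float64(0.05500689170354105))
```

```bash
python3 - <<'E'
from h import *
t=load('top0');s=load('side0')
T=lambda p,o,f:(np.array(p,float)+.5)/f-.5+np.array(o)
a=T([(128,335),(215,315),(225,375),(138,392)],(235,155),7);b=T([(213,105),(252,148),(202,155),(162,110)],(270,150),6.5)
P=[tri(t,a[i],s,b[i]) for i in range(4)]
for p in P: print(p)
print(np.mean([p[0] for p in P],0))
go([.532,.1465,.13],-168.6)
E
```

```text
(array([0.54279032, 0.16650105, 0.05811501]), np.float64(0.004608807642013246))
(array([0.54925081, 0.12984949, 0.05842346]), np.float64(0.0033746710315192877))
(array([0.52294707, 0.12494256, 0.06493652]), np.float64(0.0052136513194950785))
(array([0.5166185 , 0.16109433, 0.0660521 ]), np.float64(0.004554999659355915))
[0.53290167 0.14559686 0.06188177]
clk 13.62 pos [0.5763 0.0066 0.2042] psi -174.97 F [-0.5 -0.2 -0.8] w 0.0855
d [0.0319 0.1432 0.0743] yaw -0.1112 deg -6.4
```

Emit:
arm_command(plan=[{"dx":0.01,"dy":0.04,"dz":0,"yaw":0,"jaw":0.4},{"dx":0.02,"dy":0.08,"dz":0,"yaw":0,"jaw":0.8},{"dx":0.028,"dy":0.12,"dz":0,"yaw":0,"jaw":1},{"dx":0.032,"dy":0.143,"dz":0.02,"yaw":0,"jaw":1},{"dx":0.032,"dy":0.143,"dz":0.05,"yaw":0,"jaw":1},{"dx":0.032,"dy":0.143,"dz":0.08,"yaw":0,"jaw":1},{"dx":0.032,"dy":0.143,"dz":0.1,"yaw":0,"jaw":1},{"dx":0.032,"dy":0.143,"dz":0.1,"yaw":0,"jaw":1}], squeeze=20)

```text
clock: 14.62
eef_pos: [0.5303, 0.1452, 0.1015]
tcp_rot: [-0.044, 0.999, -0.002, -0.003]
contact_force: [0.6, -0.3, 0.2]
width: -0.0001
```

```bash
python3 - <<'E'
from h import *
go([.532,.146,.08],-168.6)
d=snap('side','s10.png');s=cv2.imread('pics/s10.png');t=snap('top','t10.png');t=cv2.imread('pics/t10.png')
cv2.imwrite('pics/v10.png',np.hstack([cv2.resize(t[140:240,230:320],None,fx=4,fy=4,interpolation=2),cv2.resize(s[140:240,270:360],None,fx=4,fy=4,interpolation=2)]))
E
```

```text
clk 14.62 pos [0.5303 0.1452 0.1015] psi -174.96 F [ 0.6 -0.3  0.2] w -0.0001
d [-0.0019  0.0007  0.0215] yaw -0.1109 deg -6.4
```

View pics/v10.png

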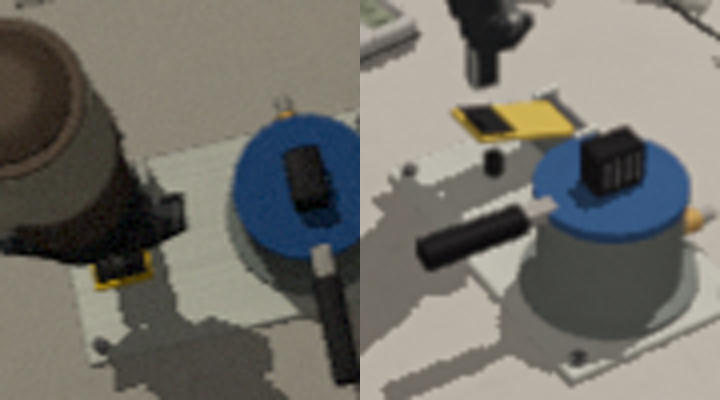

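Closed fingertips hang above the black pad (side crop, tip (483,85), pad (485,120)); the cover is seated on the housing. Pressing down.

Emit:
arm_command(plan=[{"dx":0,"dy":0,"dz":0.01,"yaw":0,"jaw":1},{"dx":0,"dy":0,"dz":0.02,"yaw":0,"jaw":1},{"dx":0,"dy":0,"dz":0.03,"yaw":0,"jaw":1},{"dx":0,"dy":0,"dz":0.035,"yaw":0,"jaw":1},{"dx":0,"dy":0,"dz":0.04,"yaw":0,"jaw":1},{"dx":0,"dy":0,"dz":0.045,"yaw":0,"jaw":1},{"dx":0,"dy":0,"dz":0.045,"yaw":0,"jaw":1}])

```text
clock: 15.6
eef_pos: [0.532, 0.1461, 0.0592]
tcp_rot: [-0.044, 0.999, -0.0, -0.0]
contact_force: [-3.2, -1.3, 5.8]
width: -0.0001
```

```bash
python3 - <<'E'
from h import *
go([.532,.146,.05],-168.6)
d=snap('side','s11.png');s=cv2.imread('pics/s11.png')
cv2.imwrite('pics/v11.png',cv2.resize(s[140:240,270:360],None,fx=5,fy=5,interpolation=2))
E
```

```text
clk 15.6 pos [0.532  0.1461 0.0592] psi -174.91 F [-3.2 -1.3  5.8] w -0.0001
d [-0.     -0.0001  0.0092] yaw -0.1101 deg -6.3
```

View pics/v11.png

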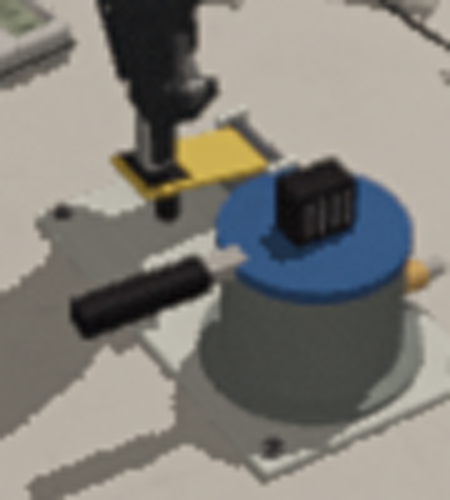

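Not yet at the stop; pressing further until the force steps up.

Emit:
arm_command(plan=[{"dx":0,"dy":0,"dz":0.004,"yaw":0,"jaw":1},{"dx":0,"dy":0,"dz":0.008,"yaw":0,"jaw":1},{"dx":0,"dy":0,"dz":0.01,"yaw":0,"jaw":1},{"dx":0,"dy":0,"dz":0.01,"yaw":0,"jaw":1},{"dx":0,"dy":0,"dz":0.01,"yaw":0,"jaw":1}])

```text
clock: 16.27
eef_pos: [0.5314, 0.146, 0.0505]
tcp_rot: [-0.044, 0.999, -0.0, -0.001]
contact_force: [-6.5, -0.3, 13.4]
width: -0.0003
```

```bash
python3 - <<'E'
from h import *
go([.532,.146,.05],-168.6)
d=snap('side','s12.png');s=cv2.imread('pics/s12.png')
cv2.imwrite('pics/v12.png',cv2.resize(s[140:240,270:360],None,fx=5,fy=5,interpolation=2))
E
```

```text
clk 16.27 pos [0.5314 0.146  0.0505] psi -174.9 F [-6.5 -0.3 13.4] w -0.0003
d [-0.0006 -0.0001  0.0005] yaw -0.11 deg -6.3
```

View pics/v12.png

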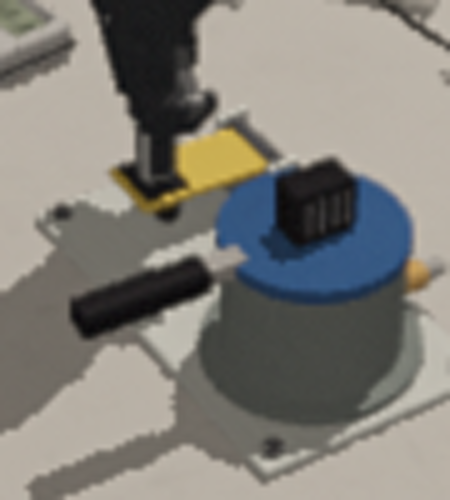

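Emit:
arm_command(plan=[{"dx":0,"dy":0,"dz":0.002,"yaw":0,"jaw":1},{"dx":0,"dy":0,"dz":0.004,"yaw":0,"jaw":1},{"dx":0,"dy":0,"dz":0.004,"yaw":0,"jaw":1},{"dx":0,"dy":0,"dz":0.004,"yaw":0,"jaw":1}])

```text
clock: 16.82
eef_pos: [0.5314, 0.146, 0.0497]
tcp_rot: [-0.045, 0.999, -0.001, -0.0]
contact_force: [-14.2, -1.5, 30.4]
width: 0.0004
```

```bash
python3 - <<'E'
from h import *
go([.532,.146,.05],-168.6)
E
```

```text
clk 16.82 pos [0.5314 0.146  0.0497] psi -174.83 F [-14.2  -1.5  30.4] w 0.0004
d [-0.0006 -0.0001 -0.0003] yaw -0.1087 deg -6.2
```

Firm stop (30 N, no further travel). Release upward.

Emit:
arm_command(plan=[{"dx":0,"dy":0,"dz":-0.01,"yaw":0,"jaw":1},{"dx":0,"dy":0,"dz":-0.03,"yaw":0,"jaw":1},{"dx":0,"dy":0,"dz":-0.06,"yaw":0,"jaw":1},{"dx":0,"dy":0.02,"dz":-0.1,"yaw":0,"jaw":1},{"dx":0,"dy":0.06,"dz":-0.14,"yaw":0,"jaw":1},{"dx":0,"dy":0.11,"dz":-0.17,"yaw":0,"jaw":1},{"dx":0,"dy":0.16,"dz":-0.18,"yaw":0,"jaw":1},{"dx":0,"dy":0.16,"dz":-0.18,"yaw":0,"jaw":1}])

```text
clock: 17.82
eef_pos: [0.5184, 0.3093, 0.2259]
tcp_rot: [-0.046, 0.999, 0.001, 0.001]
contact_force: [0.3, -0.6, -0.8]
width: -0.0
```

```bash
python3 - <<'E'
from h import *
go([.532,.146,.05],-168.6)
d=snap('side','s13.png');s=cv2.imread('pics/s13.png');c=snap('top','t13.png');t=cv2.imread('pics/t13.png')
cv2.imwrite('pics/v13.png',np.hstack([cv2.resize(t[140:240,240:340],None,fx=4,fy=4,interpolation=2),cv2.resize(s[140:240,270:370],None,fx=4,fy=4,interpolation=2)]))
for n,c,b in(('t',c,(120,270,230,380)),('s',d,(90,260,270,420))):
    h=bluehull(c,b);print(n,circ(onz(c,h,.093)))
E
```

```text
clk 17.82 pos [0.5184 0.3093 0.2259] psi -174.69 F [ 0.3 -0.6 -0.8] w -0.0
d [ 0.0021 -0.1644  0.1755] yaw -0.1063 deg -6.1
t (array([0.57410441, 0.00724642]), np.float64(0.05354503089684216))
s (array([0.57623997, 0.00860231]), np.float64(0.05539588838537077))
```

View pics/v13.png

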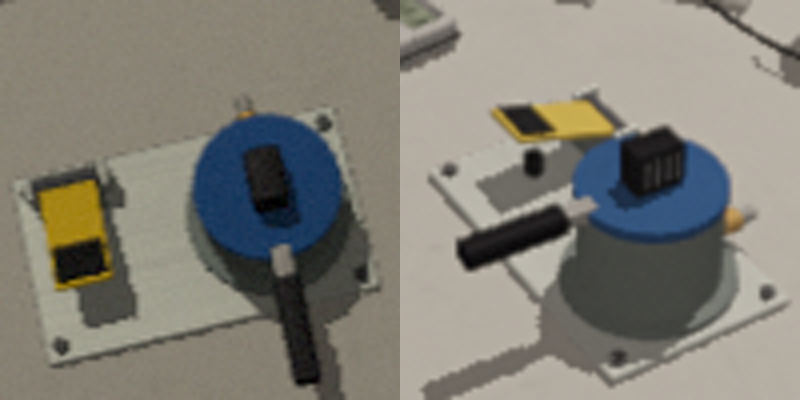

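View pics/t13.png

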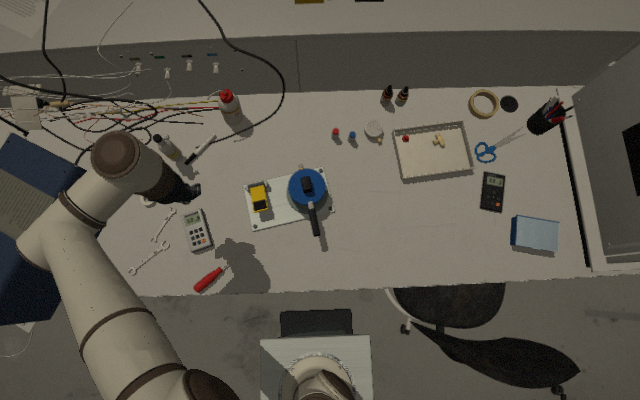

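The cover is in the housing with its handle at the locked angle, the paddle is back up, and the bystanders stand where they were. Handing in.

```bash
python3 -c "
from rig import *
print(job_done())"
```

```text
the job is handed in; nothing more can be done
None
```

I fitted the cover into the housing, twisted it clockwise to its stop and let it go. I then pressed the purge paddle down to its stop and released it. The job was handed in at about 18 s; no verdict is reported.

**Cover:** It went in by the knob and I also did the whole twist with the knob, not the lever handle. It dropped through the slots on the first try, with the handle at about 249° in the world frame.
- **Turn:** In the pictures the cover turned about 60°, and the torque rose to about 2.1 N·m at the end. The grip slipped a few degrees on the knob there, so I take that as the stop.
- **Height:** The tool came down about 2 mm during the twist, which fits the cam pulling the cover down. I could not read the seat plate's travel directly, so this and the turn angle are my evidence that it is locked.
- **Position:** After release the cover's axis measured within about 1.5 to 4 mm of the housing's, depending on camera and picture, and it looked upright. The two cameras disagreed by up to about 5 mm, and their handle angles by about 3°.

**Paddle:** The force rose from 13 to 30 N with under 1 mm more travel, so it was on its stop. The last pictures show it sprung back up.

**Other items:** The last top picture shows the loose things still in place, judged by eye.

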